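# Thread spools back on the rack in order of size

## Robot

A 7-joint arm with a two-finger parallel gripper is mounted at the origin on the work surface. World frame = base frame: x ahead of the robot, y to its left, z up, the work surface at z = 0. Lengths are in m, angles in degrees, forces in N, time in s.
With the tool pointing down it reaches from about 0.425 to 1.025 m from the base axis. Payload 3.6 kg.
Tool frame: the origin (TCP) lies midway between the tips of the shut fingers; the grasp point (between the pads) lies 19 mm behind it (bot.grip_point_offset is the distance from the TCP to the grasp point, in m); z points along the fingers, y is the line along which they close (so a half turn about z gives the same grasp; the last joint's range is limited). The gripper opens to 85 mm and grips with 20 to 120 N. Pads are 22 mm wide; open, the fingers measure 114 mm over their backs; the gripper's body (76 mm by 85 mm) begins 54 mm behind the grasp point. The pads swing forward as they close: fully open they stand 13 mm farther back than shut.
Start: joints at [63.799, 33.873, 2.773, 92.16, -1.908, 54.013, -1.931], TCP at [0.258, -0.678, 0.231] pointing down, gripper open.
Joint ranges: [-153.93, 153.93], [-27.13, 128.08], [-72.61, 78.16], [10.71, 143.7], [-87.88, 267.88], [4.46, 118.87], [-176.78, 176.78]. Speed limits (degrees/s): [147.25, 147.25, 180, 180, 180, 180, 180].

## Interface

Orientations are given as [roll, pitch, yaw] about the fixed x, y, z axes, in that order (R = Rz(yaw) Ry(pitch) Rx(roll)).
In Python, from rig import bot, effector, ik, optics, workorder, models, sensors gives the robot as it stands. Calls block until the motion is done:
- bot.movep(position, orientation): joint-space move of the TCP to a pose.
- bot.line_to(position, rot=None, velocity=0.15, guard=None): straight line of the TCP; rot=None keeps the orientation; velocity is the mean speed in m/s. With guard (N) it stops when the force on the tool has changed by that much, and returns True; else False.
- bot.move_joints(angles): joint-space move.
- effector.set_gripper(opening): finger opening in m; the grip force is fixed at half the most; returns when the fingers have stopped.
- bot.dwell(seconds).
- ik(position, orientation): joint angles nearest the present ones, or None.
- optics.camera(name): name is "scene" or "top"; returns a dict with "pixels" (480x640x3 uint8, red, green, blue), "range_z" (480x640 float32, m along the optical axis (not along the pixel's ray), 0 where there is no reading), "fx", "fy", "cx", "cy" (pixels), "extrinsics" (4x4, takes a point from camera to world coordinates). Camera axes: x right, y down, z forward; pixel columns grow to the right and rows downward; lengths in m; the calibration is good to about 2 mm. A picture is of the moment at which its call begins.
A pose or a line that the arm cannot do raises bot.MotionError and nothing moves.
- workorder.sign_off(): hands the job in; it is judged then, once.
Trained networks look in the newest picture that a camera, given by its name, has taken for a name from the list of things; names that differ only in an ending like _2 or _b are one class to them, and where a whole thing is asked for, a point or a joint stands for the part that bears it (a point fixed in the world has none). Each returns a list of dicts, best first, with "confidence" (0 to 1); they miss things now and then, are a little off and sometimes report something else, mostly with a low value. They report only what shows in the picture. A call takes as long as a camera call.
- models.look_for(camera, query): "bbox" ([centre column, centre row, width, height] in pixels, round what is visible of it).
- models.cut_out(camera, query): "pixels" (480x640 bool, what is visible of it) and "bbox" ([centre column, centre row, width, height] in pixels, round what is visible of it).
- models.place_of(camera, query): "location" ([column, row] in pixels: a listed point, or the origin of a listed thing).
Readings, each from a call of its own:
- sensors.read_time_s(): time.
- sensors.read_joint_pos(): joint angles.
- sensors.read_dq(): joint speeds.
- sensors.read_joint_efforts(): joint torques, N m.
- sensors.read_tool_pos(): TCP position.
- sensors.read_orientation(): TCP orientation.
- sensors.read_force(): force on the tool from outside, world axes, zero at the start.
- sensors.read_moment(): the same for the moment, N m.
- sensors.read_width(): finger opening in m.
- sensors.read_grasp_force(): force on a finger pad.
Only numpy, scipy, OpenCV 4.12 (cv2) and the standard library are available. Lean on these libraries where they do the work, as an engineer would, in place of code of your own. Each camera call takes 0.05 s, during which the arm holds its last target. There are 200 camera calls.

## Task

Put the four thread spools back on the thread rack in order of size, one on each peg, with the largest next to the thread cutter and the smallest at the far end. Each spool must sit upright and right down on the board. Leave the glue pot and the shears where they are.

Things in the scene. Friction and masses are not known exactly. Their poses are not given: they have to be found in the camera images.
- spool_xl: The largest of four thread spools: brown thread on a pale flanged spool, 64 mm in diameter, 74 mm tall, with a 20 mm bore right through along its axis. Loose, standing upright on the bench at the start; take it across its outside. Origin: centre of the underside, z axis up along the bore.
- spool_l: The second largest of four thread spools: brown thread on a pale flanged spool, 54 mm in diameter, 62 mm tall, with a 20 mm bore right through along its axis. Loose, standing upright on the bench at the start; take it across its outside. Origin: centre of the underside, z axis up along the bore.
- spool_m: The second smallest of four thread spools: brown thread on a pale flanged spool, 44 mm in diameter, 50 mm tall, with a 20 mm bore right through along its axis. Loose, standing upright on the bench at the start; take it across its outside. Origin: centre of the underside, z axis up along the bore.
- spool_s: The smallest of four thread spools: brown thread on a pale flanged spool, 34 mm in diameter, 38 mm tall, with a 20 mm bore right through along its axis. Loose, standing upright on the bench at the start; take it across its outside. Origin: centre of the underside, z axis up along the bore.
- peg1: Peg of the thread rack nearest the thread cutter. Fixed rack, turned any way round: dark wooden board 84 x 365 mm, 18 mm thick, four equal pegs in a row 80 mm apart and, at one end only, a thread cutter: black block 52 x 28 mm, 20 mm tall, with a steel blade, 56 mm beyond this peg. Origin and axes as for peg2.
- peg2: Peg of the thread rack, second from the thread cutter. All four pegs are alike: upright, wooden, 8 mm thick, 50 mm tall above the board, its upper 20 mm tapering to a 2 mm tip. Origin: centre of its foot, on the board's top face, 18 mm above the bench; y along the row towards the cutter, z up.
- peg3: Peg of the thread rack, third from the thread cutter. All four pegs are alike: upright, wooden, 8 mm thick, 50 mm tall above the board, its upper 20 mm tapering to a 2 mm tip. Origin: centre of its foot, on the board's top face, 18 mm above the bench; y along the row towards the cutter, z up.
- peg4: Peg of the thread rack, farthest from the thread cutter. All four pegs are alike: upright, wooden, 8 mm thick, 50 mm tall above the board, its upper 20 mm tapering to a 2 mm tip. Origin: centre of its foot, on the board's top face, 18 mm above the bench; y along the row towards the cutter, z up.
- glue_pot: White glue pot with a green lid, 72 mm across, 70 mm tall, loose on the bench: not part of the job. Origin: centre of its underside.
- shears: Steel shears with black handles, about 235 mm long and 10 mm thick, lying loose on the bench: not part of the job. Origin: on the bench between the two finger loops; x axis towards the blade tips, z up.

How it is judged (in metres and radians):
At the end, for the whole second after the job is handed in: Counted from the thread cutter, the largest, second largest, second smallest and smallest spool are on the first, second, third and fourth peg: each with its axis within 9 mm of its peg, its underside within 4 mm of the board, upright within 0.08 rad and at rest (horizontal distance between spool_xl and peg1 below 0.009 m and z of spool_xl in the frame of peg1 below 0.004 m and angle between each of spool_xl, spool_l, spool_m, spool_s's own z axis and vertical below 0.08 rad and linear speed of each of spool_xl, spool_l, spool_m, spool_s below 0.02 m/s and horizontal distance between spool_l and peg2 below 0.009 m and z of spool_l in the frame of peg2 below 0.004 m and horizontal distance between spool_m and peg3 below 0.009 m and z of spool_m in the frame of peg3 below 0.004 m and horizontal distance between spool_s and peg4 below 0.009 m and z of spool_s in the frame of peg4 below 0.004 m); the robot touches nothing.
It fails at once if the glue pot was pushed more than 20 mm (distance of glue_pot from where it was at the start of the episode above 0.02 m).
It fails at once if the shears were pushed more than 20 mm (distance of shears from where it was at the start of the episode above 0.02 m).
It also fails if it takes over 106 s, if anything falls off the work surface, if the arm or the gripper's body presses on something with over 40 N, if the wrist force passes 120 N, or if a joint passes its speed limit or range.

## Working session

There is one attempt and no reset: what is moved stays moved. The work goes in short steps, each a Python script; the robot and the scene stay as the last script left them, time stands still between calls to the robot, and variables do not carry over. Pictures are saved under pics/ and viewed, at most 14 in all, crops included, and the job is handed in when it is done.

```bash
mkdir -p pics; ls; python3 - <<'E'
from rig import *
import cv2,numpy as np
for c in ["scene","top"]:
    d=optics.camera(c); cv2.imwrite(f"pics/{c}0.png",d["pixels"][:,:,::-1]); np.savez(f"{c}0.npz",**d)
    print(c,d["fx"],d["cx"],d["cy"],np.round(d["extrinsics"],3).tolist())
    for q in ["spool_xl","spool_l","spool_m","spool_s","peg1","peg2","peg3","peg4","glue_pot","shears"]:
        print(q,[(np.round(r["location"]).tolist(),round(r["confidence"],2)) for r in models.place_of(c,q)[:4]],
          [(np.round(r["bbox"]).tolist(),round(r["confidence"],2)) for r in models.look_for(c,q)[:3]])
print(sensors.read_time_s())
E
```

```text
pics
scene 561.5518902450734 322.6523248537377 231.47120797359244 [[0.829, 0.349, -0.438, 1.054], [0.56, -0.517, 0.648, -0.752], [-0.0, -0.782, -0.623, 0.745], [0.0, 0.0, 0.0, 1.0]]
spool_xl [([197.0, 347.0], 0.91)] [([198.0, 334.0, 48.0, 62.0], 0.79)]
spool_l [([412.0, 164.0], 0.85), ([325.0, 154.0], 0.85), ([171.0, 284.0], 0.73)] [([411.0, 154.0, 22.0, 36.0], 0.79), ([167.0, 275.0, 22.0, 26.0], 0.79), ([323.0, 146.0, 17.0, 24.0], 0.64)]
spool_m [([412.0, 164.0], 0.85), ([325.0, 154.0], 0.85), ([171.0, 284.0], 0.73)] [([411.0, 154.0, 22.0, 36.0], 0.79), ([167.0, 275.0, 22.0, 26.0], 0.79), ([323.0, 146.0, 17.0, 24.0], 0.64)]
spool_s [([412.0, 164.0], 0.85), ([325.0, 154.0], 0.85), ([171.0, 284.0], 0.73)] [([411.0, 154.0, 22.0, 36.0], 0.79), ([167.0, 275.0, 22.0, 26.0], 0.79), ([323.0, 146.0, 17.0, 24.0], 0.64)]
peg1 [([334.0, 234.0], 0.43), ([314.0, 257.0], 0.39), ([348.0, 215.0], 0.38), ([366.0, 195.0], 0.37)] [([351.0, 205.0, 8.0, 15.0], 0.47), ([315.0, 247.0, 0.0, 16.0], 0.43), ([335.0, 226.0, 8.0, 21.0], 0.4)]
peg2 [([334.0, 234.0], 0.43), ([314.0, 257.0], 0.39), ([348.0, 215.0],
[... 1052 characters left out ...]
, 324.0, 21.0, 24.0], 0.9), ([168.0, 239.0, 33.0, 22.0], 0.81), ([435.0, 317.0, 14.0, 17.0], 0.59)]
spool_m [([203.0, 321.0], 0.64), ([170.0, 238.0], 0.55), ([430.0, 314.0], 0.53)] [([199.0, 324.0, 21.0, 24.0], 0.9), ([168.0, 239.0, 33.0, 22.0], 0.81), ([435.0, 317.0, 14.0, 17.0], 0.59)]
spool_s [([203.0, 321.0], 0.64), ([170.0, 238.0], 0.55), ([430.0, 314.0], 0.53)] [([199.0, 324.0, 21.0, 24.0], 0.9), ([168.0, 239.0, 33.0, 22.0], 0.81), ([435.0, 317.0, 14.0, 17.0], 0.59)]
peg1 [] []
peg2 [] []
peg3 [] []
peg4 [] []
glue_pot [([193.0, 170.0], 0.68)] [([190.0, 167.0, 40.0, 37.0], 0.8), ([434.0, 320.0, 15.0, 17.0], 0.69)]
shears [([440.0, 180.0], 0.93)] [([473.0, 181.0, 88.0, 33.0], 0.93)]
2.1
```

View pics/scene0.png

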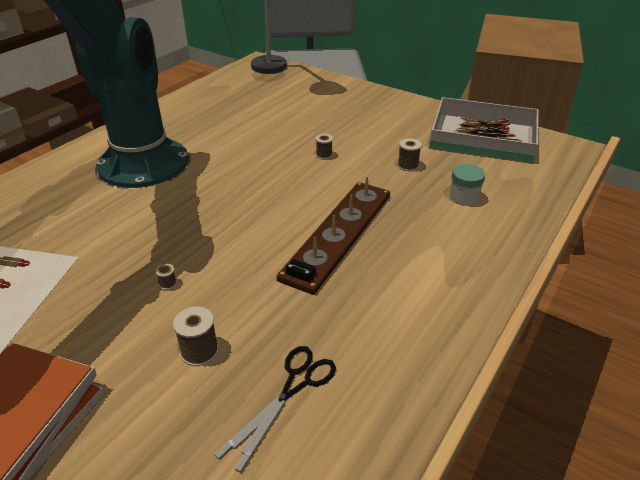

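View pics/top0.png

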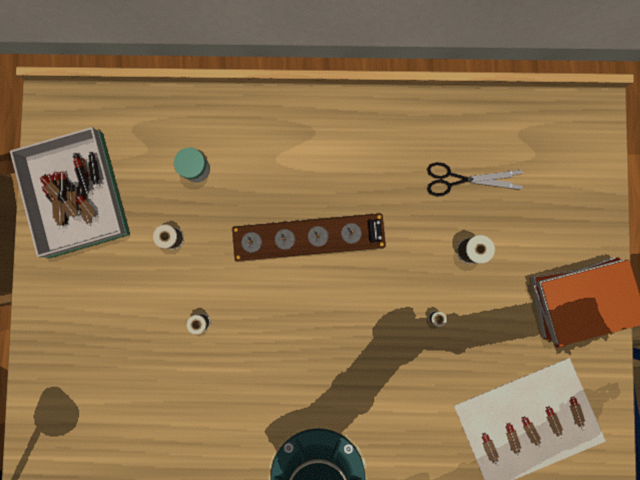

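Both views show the rack in the middle of the bench. In the top view the pegs are near columns 251, 284, 318 and 351 at row ~237, and the cutter is at the right end (376, 231). The spools in the top view are: XL (480, 249), S (437, 319), and L/M at (166, 236) and (198, 323). The glue pot is at (190, 163) and the shears at (470, 180).

```bash
cat > meas.py <<'E'
import numpy as np, cv2
def cloud(d):
    v,u=np.mgrid[0:480,0:640]; z=np.asarray(d["range_z"],float)
    T=np.asarray(d["extrinsics"]); P=np.stack([(u-d["cx"])/d["fx"]*z,(v-d["cy"])/d["fy"]*z,z],-1)@T[:3,:3].T+T[:3,3]
    P[z<=0]=np.nan; return P
def onplane(d,uv,h):
    T=np.asarray(d["extrinsics"]); r=T[:3,:3]@np.array([(uv[0]-d["cx"])/d["fx"],(uv[1]-d["cy"])/d["fy"],1])
    return T[:3,3]+r*(h-T[2,3])/r[2]
def top_circle(d,xy,rad=.06):
    "height and centre of the highest flat face near xy"
    P=cloud(d); n=np.nan_to_num(np.hypot(P[...,0]-xy[0],P[...,1]-xy[1]),nan=9)<rad
    z=P[...,2][n]; z=z[z>.02]
    if len(z)<10: return None
    h=np.median(z[z>np.percentile(z,90)-.008])
    m=n&(np.abs(P[...,2]-h)<.006); Q=P[m][:,:2].astype(np.float32)
    (cx,cy),r=cv2.minEnclosingCircle(Q); 
    return np.round([cx,cy,h,r,*Q.mean(0),len(Q)],4)
E
python3 - <<'E'
from meas import *
D={c:dict(np.load(c+"0.npz")) for c in["top","scene"]}
t,s=D["top"],D["scene"]
for n,ut,us in [("xl",(480,249),(197,347)),("a",(166,236),(412,164)),("b",(198,323),(325,154)),("s",(437,319),(171,284)),("pot",(190,163),(464,193))]:
    p=onplane(t,ut,.05)[:2]
    print(n,"scene foot",onplane(s,us,0)[:2].round(4))
    for c in D: print("  ",c,top_circle(D[c],p))
for u in [(351,233),(318,236),(284,239),(251,242)]: print("top disk",onplane(t,u,.018).round(4), cloud(t)[u[1],u[0]-6].round(3))
for u in [(314,257),(334,234),(348,215),(366,195)]: print("scene foot",onplane(s,u,.018).round(4),cloud(s)[u[1],u[0]-5].round(3))
# board from depth (top), peg pts
for c in D:
    P=cloud(D[c]); m=(abs(P[...,0]-.5)<.12)&(abs(P[...,1])<.25)
    q=P[m&(abs(P[...,2]-.018)<.006)]; r=cv2.minAreaRect(q[:,:2].astype(np.float32)); print(c,"board",r,np.median(q[:,2]))
    q=P[m&(P[...,2]>.035)&(P[...,2]<.08)]; 
    if len(q):
        q=q[np.argsort(q[:,1])]
        for g in np.split(q,np.where(np.diff(q[:,1])>.02)[0]+1): print("   high",g.mean(0).round(4),g[:,2].max().round(3),len(g))
E
```

```text
xl scene foot [ 0.5303 -0.3566]
   top [ 5.357e-01 -3.584e-01  7.450e-02  3.250e-02  5.355e-01 -3.583e-01
  5.790e+02]
   scene [ 5.389e-01 -3.613e-01  7.370e-02  3.320e-02  5.403e-01 -3.619e-01
  9.420e+02]
a scene foot [0.5647 0.3721]
   top [5.564e-01 3.615e-01 6.210e-02 2.750e-02 5.559e-01 3.614e-01 3.860e+02]
   scene [5.589e-01 3.611e-01 6.130e-02 2.970e-02 5.595e-01 3.575e-01 2.310e+02]
b scene foot [0.3569 0.2905]
   top [3.546e-01 2.865e-01 5.020e-02 2.230e-02 3.539e-01 2.861e-01 2.390e+02]
   scene [3.556e-01 2.853e-01 4.950e-02 2.580e-02 3.583e-01 2.826e-01 1.410e+02]
s scene foot [ 0.3814 -0.2725]
   top [ 3.734e-01 -2.746e-01  3.810e-02  1.770e-02  3.735e-01 -2.743e-01
  1.260e+02]
   scene [ 3.766e-01 -2.765e-01  3.720e-02  1.850e-02  3.774e-01 -2.771e-01
  1.820e+02]
pot scene foot [0.7232 0.3253]
   top [7.262e-01 3.087e-01 7.020e-02 3.630e-02 7.257e-01 3.082e-01 7.590e+02]
   scene [7.299e-01 3.060e-01 6.980e-02 3.850e-02 7.309e-01 3.025e-01 5.070e+02]
top disk [ 0.5732 -0.0715  0.018 ] [ 0.573 -0.057  0.015]
top disk [0.5649 0.0075 0.018 ] [0.565 0.022 0.017]
top di
[... 313 characters left out ...]
0.019]
top board ((0.5619795322418213, 0.031533434987068176), (0.08420674502849579, 0.36499884724617004), 5.9906744956970215) 0.018366565624502007
   high [ 0.5782 -0.1259  0.0381] 0.044 208
   high [ 0.571  -0.0693  0.0542] 0.07 12
   high [0.5631 0.009  0.0562] 0.069 11
   high [0.5554 0.0874 0.0553] 0.068 12
   high [0.547  0.1664 0.0561] 0.071 13
scene board ((0.5649996995925903, 0.028316587209701538), (0.08507431298494339, 0.36671507358551025), 5.9635844230651855) 0.01798691305371969
   high [ 0.5829 -0.1288  0.0375] 0.041 244
   high [ 0.5766 -0.0736  0.0516] 0.068 49
   high [0.5682 0.0059 0.0507] 0.067 45
   high [0.5597 0.0853 0.05  ] 0.068 47
   high [0.5512 0.1645 0.0511] 0.068 35
```

```bash
cat > job.py <<'E'
from rig import *
from meas import *
SP=dict(xl=(.5373,-.3599,.026),l=(.5577,.3613,.018),m=(.3551,.2859,.010),s=(.3750,-.2756,.006))
PG=dict(xl=(.5740,-.0724),l=(.5657,.0072),m=(.5573,.0868),s=(.5490,.1663))
YAW=96
def pickplace(n,yaw=YAW):
    o=[180,0,yaw]; x,y,g=SP[n]; px,py=PG[n]; hi=.20
    effector.set_gripper(.085)
    bot.movep([x,y,hi],o)
    if bot.line_to([x,y,g],velocity=.12,guard=12): print("pick hit",sensors.read_tool_pos()); return False
    effector.set_gripper(0)
    print(n,"width",sensors.read_width(),"grasp",sensors.read_grasp_force())
    bot.line_to([x,y,hi],velocity=.2)
    bot.movep([px,py,hi],o)
    bot.line_to([px,py,g+.018+.055],velocity=.15)
    h=bot.line_to([px,py,g+.018+.012],velocity=.08,guard=10)
    if h: print("hit early",sensors.read_tool_pos(),sensors.read_force()); return False
    h=bot.line_to([px,py,g+.018-.002],velocity=.03,guard=8)
    print("seated",h,sensors.read_tool_pos(),sensors.read_force())
    effector.set_gripper(.085); bot.line_to([px,py,hi],velocity=.2)
    print("t",sensors.read_time_s()); return True
E
python3 - <<'E'
from job import *
for k in SP:
  for yw in (96,-84):
    for p in (SP[k],PG[k]+(SP[k][2]+.018,)):
        r=[ik([p[0],p[1],z],[180,0,yw]) for z in (p[2],.2)]
        print(k,yw,[None if q is None else np.round(q).astype(int).tolist() for q in r])
E
```

```text
xl 96 [[37, 44, -10, 109, 14, 29, 23], [42, 31, -17, 104, 12, 47, 25]]
xl 96 [[14, 40, -15, 117, 23, 26, -13], [20, 27, -23, 112, 15, 44, -6]]
xl -84 [[14, 46, 23, 110, -34, 31, -113], [10, 33, 29, 105, -21, 47, -124]]
xl -84 [[-14, 42, 23, 118, -36, 27, -137], [-16, 28, 26, 114, -17, 42, -154]]
l 96 [[-25, 46, -18, 106, 25, 32, -53], [-5, 39, -49, 100, 35, 57, -62]]
l 96 [[4, 40, -13, 119, 22, 24, -20], [12, 26, -24, 114, 15, 43, -15]]
l -84 [[-54, 49, 27, 107, -38, 33, -176], [1, 45, -61, 100, 44, 63, 110]]
l -84 [[-22, 42, 23, 120, -38, 25, -143], [-22, 26, 23, 115, -15, 41, -164]]
m 96 [[-49, 39, 6, 134, -29, 8, -9], [6, 32, -68, 126, 40, 49, -82]]
m 96 [[-6, 40, -11, 119, 19, 22, -26], [5, 26, -25, 114, 16, 43, -24]]
m -84 [[-8, 50, -51, 132, 75, 38, 68], [-88, 28, 60, 129, -38, 42, -176]]
m -84 [[-30, 43, 24, 120, -41, 25, -148], [-28, 26, 19, 115, -13, 41, -174]]
s 96 [[35, 40, -5, 132, 22, 9, 15], [47, 19, -20, 126, 11, 37, 25]]
s 96 [[-14, 41, -10, 118, 18, 22, -32], [2, 28, -31, 113, 20, 45, -35]]
s -84 [[24, 40, 10, 133, -40, 10, -103], [8, 20, 29, 127, -16, 36, -125]]
s -84 [[-39, 44, 25, 119, -43, 26, -154], [20, 38, -61, 112, 41, 55, 125]]
```

```bash
python3 - <<'E'
from job import *
print(pickplace("s"))
d=optics.camera("scene"); cv2.imwrite("pics/s1.png",d["pixels"][:,:,::-1])
print(top_circle(d,PG["s"],.035))
E
```

```text
s width 0.03265119149090428 grasp 59.067064337432384
seated True [0.54930726 0.16635815 0.02455863] [-0.82691931 -0.0762969   5.38570617]
t 12.675
True
[5.511e-01 1.610e-01 4.409e-01 3.330e-02 5.617e-01 1.442e-01 2.200e+02]
```

View pics/s1.png

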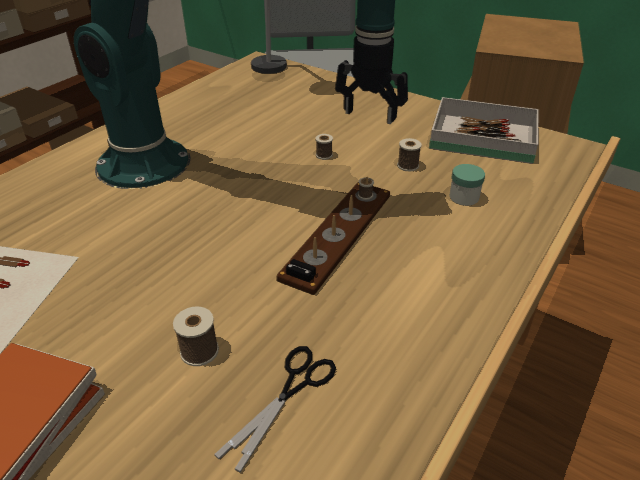

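The scene view shows S seated on the far peg at (366, 188). The other spools, the pot and the shears haven't moved. Next come the other three.

```bash
python3 - <<'E'
from job import *
ok=all(pickplace(k) for k in ("m","l","xl")); print(ok)
if ok: bot.movep([.5373,-.36,.25],[180,0,96])
for c in("scene","top"):
    d=optics.camera(c); cv2.imwrite(f"pics/{c}2.png",d["pixels"][:,:,::-1])
    for k in PG:
        P=cloud(d); P[P[...,2]>.12]=np.nan; dd=dict(d); dd["range_z"]=np.where(np.isnan(P[...,2]),0,d["range_z"])
        print(c,k,PG[k],top_circle(dd,PG[k],.035))
print(sensors.read_time_s())
E
```

```text
m width 0.043148598391135544 grasp 60.295390114188194
seated True [0.55764916 0.08677572 0.02865727] [ 0.07240707 -1.09455187  6.02230555]
t 21.7917
l width 0.05311876230606653 grasp 63.19208566099405
seated True [0.56606599 0.00717532 0.03684643] [-0.9195884   0.05977547  5.04293742]
t 30.9
xl width 0.06206981539466706 grasp 65.92521199956536
seated True [ 0.57440059 -0.07248667  0.04504323] [-1.52636714 -0.07908222  4.99228077]
t 39.7667
True
scene xl (0.574, -0.0724) [ 5.746e-01 -7.220e-02  9.170e-02  3.470e-02  5.762e-01 -7.530e-02
  5.910e+02]
scene l (0.5657, 0.0072) [5.653e-01 4.200e-03 7.960e-02 3.040e-02 5.675e-01 4.200e-03 3.700e+02]
scene m (0.5573, 0.0868) [5.596e-01 8.560e-02 6.770e-02 2.380e-02 5.590e-01 8.370e-02 2.150e+02]
scene s (0.549, 0.1663) [5.513e-01 1.654e-01 5.560e-02 1.910e-02 5.510e-01 1.632e-01 1.110e+02]
top xl (0.574, -0.0724) [ 5.719e-01 -7.140e-02  9.240e-02  3.170e-02  5.717e-01 -7.140e-02
  5.730e+02]
top l (0.5657, 0.0072) [5.636e-01 7.800e-03 8.030e-02 2.700e-02 5.635e-01 7.600e-03 3.830e+02]
top m (0.5573, 0.0868) [5.554e-01 8.700e-02 6.830e-02 2.200e-02 5.554e-01 8.710e-02 2.370e+02]
top s (0.549, 0.1663) [5.470e-01 1.667e-01 5.650e-02 1.680e-02 5.471e-01 1.670e-01 1.170e+02]
41.0
```

View pics/scene2.png

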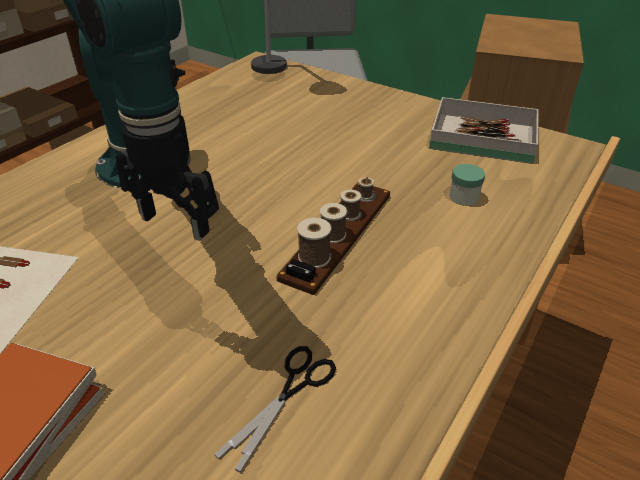

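The picture shows all four spools on their pegs in size order: XL at (314, 240) beside the cutter, through to S at (366, 187). The measured top heights match spool height plus the 18 mm board, and the arm is clear.

```bash
python3 -c "
from rig import workorder
print(workorder.sign_off())"
```

```text
the job is handed in; nothing more can be done
None
```

All four spools are on the rack in size order, largest by the cutter, and seated on the board by both camera measurements; the glue pot and shears stayed put in the last picture, and I handed the job in at about 41 s (no verdict was returned).

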